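# Carry a steel strip with ratchet-locking forceps

### The job

Squeeze the handles of the locking forceps until the ratchet holds the steel strip in the jaws, carry the strip over to the soldering tile in the forceps, lay it on the tile still locked and let go. Then press the thumb plate straight down to release the ratchet, take the open forceps again, by its box joint, and lay it flat on the bench off the tile, open, so that the strip stays behind on the tile. Do not touch the strip with the gripper, and leave the loose tin and graver where they are.

Things in the scene. Friction and masses are not known exactly. Their poses are not given: they have to be found in the camera images.
- forceps: Steel locking forceps (haemostat pattern) lying flat, 185 long, 18 high, loose, 0.18 kg, its weight mostly in the handles. Origin: on its underside, below the pivot; x runs to the jaw tips (58 ahead), handles lie to -x (end 127 behind), z up. The half with the open ring handle (at -y) and a flat foot plate under both handles is this body; the other half swings.
- pivot (a point): Middle of the box joint, a flat-sided steel block on the forceps' body, 28 long (x), 28 wide (y), 18 high, its top bearing the pivot screw; this point is half-way up (9 above the underside). The forceps can be lifted by it with fingers closing along y, centred on it (the moving half must not be pinched).
- bow (a point): On the fixed (ring) handle's outer flat, half-way up: 99 behind the pivot, 18.5 to -y. The flat is 52 long and reaches from 2.5 to 17 above the underside; its outer face is 1.5 further out. A ratchet bar, 18 high, crosses between the handles 72 behind the pivot.
- thumb (a point): Centre of the top of the thumb plate, the solid ribbed flat end of the swinging handle, 46 x 16 mm, top 14 above the underside, about 102 behind the pivot. Its outer flat (52 long, 6.5 to 17 above the underside) lies 10 outside this point. When locked, pressing the plate or its rim straight down 2 to 4 mm (under 12 N) frees the ratchet; the handles then spring open.
- lever (a joint): Opening of the handles, rad: 0 fully shut, 0.22 sprung wide open (61 mm over the outer flats; 40 mm shut). The jaws meet the strip at about 0.1; the ratchet catches at about 0.075: squeeze nearly to 0 (15 N is enough; 25 N or more holds it level for carrying). Unless caught, the handles spring open. Set it down gently: forcing the handles onto the bench can free the ratchet.
- strip: Square-edged dark steel strip, 70 long (along its y), 9 wide, 5 high, about 22 g. Origin: middle of its underside. It starts lying between the open jaws, pointing away from them, its middle about 60 ahead of the pivot.
- tile: Fixed thin pale soldering tile with fine grooves, 110 x 110 x 3 mm. Origin: middle of its underside, on the bench; its top is 3 above. The strip and jaws fit on it; the handles of the forceps then stand on the bench beside it, which is all right.
- solder_tin: Bystander: round metal tin, 49 across, 20 high; origin under its middle.
- graver: Bystander: graver with ball handle, 33 x 108 x 32; origin under its middle.

How it is judged (in metres and radians):
On the way, in this order (a step that is already met when the one before it is completed fails the run):
1. the handles are squeezed shut past the ratchet tooth, with the strip between the jaws (value of joint lever below 0.09 rad and x of strip in the frame of forceps between 0.035 and 0.09 m and y of strip in the frame of forceps between -0.007 and 0.007 m), for 0.2 s.
2. the strip lies on the tile in the locked forceps, which the gripper has let go (all of step 1 and x of strip in the frame of tile between -0.05 and 0.05 m and y of strip in the frame of tile between -0.05 and 0.05 m and z of strip in the frame of tile between 0.0015 and 0.008 m and contact force between the fingers and forceps below 0.3 N), for 0.3 s.
3. the ratchet is released and the handles have sprung open, the strip still on the tile (value of joint lever above 0.15 rad and x of strip in the frame of tile between -0.05 and 0.05 m and y of strip in the frame of tile between -0.05 and 0.05 m and z of strip in the frame of tile between 0.0015 and 0.008 m), for 0.2 s.
At the end, for the whole second after the job is handed in: The strip lies flat on the tile with its middle at least 5 mm in from the edges; the forceps, open (lever above 0.15), lies flat and still on the bench (within 4 mm of the bench top), touching neither tile nor strip (all of step 3 and angle between strip's own z axis and vertical below 0.1 rad and height (world z) of forceps below 0.004 m and angle between forceps's own z axis and vertical below 0.08 rad and contact force between forceps and tile below 0.05 N and contact force between forceps and strip below 0.05 N and linear speed of forceps below 0.02 m/s).
It fails at once if the gripper touches the strip (contact force between the fingers and strip above 0.5 N).
It fails at once if the solder tin is moved more than 30 mm (distance of solder_tin from where it was at the start of the episode above 0.03 m).
It fails at once if the graver is moved more than 30 mm (distance of graver from where it was at the start of the episode above 0.03 m).
It also fails if it takes over 58 s, if anything falls off the work surface, if the arm or the gripper's body presses on something with over 40 N, if the wrist force passes 120 N, or if a joint passes its speed limit or range.

### The arm

A 6-joint arm with a two-finger parallel gripper is mounted at the origin on the work surface; the furniture and walls round the work are solid. World frame = base frame: x ahead of the robot, y to its left, z up, the work surface at z = 0. Lengths are in mm, angles in rad, forces in N, time in s.
With the tool pointing down it reaches from about 350 to 975 mm from the base axis. Payload 7.1 kg.
Tool frame: the origin (TCP) lies on the front face of the gripper's body, between the roots of the fingers; the fingertips stand 80 mm ahead of it and the grasp point (between the pads) lies 61 mm ahead of it (ctrl.tcp_to_grasp is the distance from the TCP to the grasp point, in mm); z points along the fingers, y is the direction in which the jaws open and shut (so a half turn about z gives the same grasp; the last joint's range is limited). The gripper opens to 88 mm and grips with 3 to 60 N. Pads are 20 mm wide; open, the fingers measure 115 mm over their backs; the gripper's body (75 mm by 178 mm) begins 61 mm behind the grasp point.
Start: joints at [-1.247, 0.423, 1.63, -0, 1.089, -0.019], TCP at [210.096, -588.613, 302.675] pointing down, gripper open.
Joint ranges: [-3, 3], [-0.9, 2.11], [0.09, 2.58], [-1.31, 4.45], [0.11, 2.69], [-2.54, 2.54]. Speed limits (rad/s): [2.39, 2.39, 3.01, 3.14, 3.14, 3.14].

### API

Orientations are given as a rotation vector (axis times angle).
In Python, from workcell import telemetry, get_image, ctrl gives the robot as it stands.
- The arm moves only by the tool send_rows, never from a script. Its argument "rows" is a list of rows, each a list of 5 numbers: the shift along the tool's x, y, z in m, then the turn about the tool's z in rad, then the opening, from -1 (shut) to 1 (fully open). A call has 1 to 5 rows; each row shifts and turns the commanded pose from where the row before left it, along the tool's axes as they then stand; what a row does not reach is not made up. A row lasts 1/10 s, in which the tool goes at most 50 mm and 8.59 degrees, less where a joint would pass 70% of its speed; a pose out of reach is approached as far as the arm can. A call with a gripper value outside its range is refused whole. The fingers move at their own pace and stop on an object; the grip force is fixed at half the most. Time passes only in rows, so rows that do not move let the fingers close. It gives the time, the measured TCP pose, the force and the opening at its end, in the units of the state.
- telemetry.get_obs(): the state, without advancing time (a new reading comes with each control period).
- get_image(name): name is "side" or "top"; returns a dict with "color" (480x640x3 uint8, blue, green, red), "z_map" (480x640 float32, mm along the optical axis (not along the pixel's ray), 0 where there is no reading), "camera_matrix" (3x3 intrinsics, pixels), "rvec" (rotation vector, rad) and "tvec" (3), from world to camera coordinates, as OpenCV has them. Camera axes: x right, y down, z forward; pixel columns grow to the right and rows downward; lengths in mm; the calibration is good to about 2 mm. A picture is of the moment at which its call begins.
- ctrl.close_job(): hands the job in, once; it reports no verdict.
The state is a dict: "t": time; "qpos": joint angles; "qvel": joint speeds; "joint_torque": joint torques, N m; "ee_pos": TCP position; "orientation": TCP orientation; "ft_force": force on the tool from outside, world axes, zero at the start; "moment": the same for the moment, N m; "width": finger opening in mm.
Only numpy, scipy, OpenCV 4.12 (cv2) and the standard library are available. Lean on these libraries where they do the work, as an engineer would, in place of code of your own. Each camera call takes 0.05 s, during which the arm holds its last target.

## Working session

There is one attempt and no reset: what is moved stays moved. The work goes in short steps, Python scripts to look and compute and a tool call to move; the robot and the scene stay as the last step left them, time stands still between calls to the robot, and variables do not carry over. Pictures are saved under pics/ and viewed, and the job is handed in when it is done.

Besides the shell and the picture viewer there is one more tool, called after "Emit:" as name(argument=value, ...) on one line, values as JSON. send_rows: Moves the arm, as the interface text tells. Its arguments: {"type":"object","properties":{"rows":{"type":"array"}},"required":["rows"]}

```bash
mkdir -p pics; ls
python3 - <<'E'
from workcell import telemetry, get_image, ctrl
import cv2
print(telemetry.get_obs(), ctrl.tcp_to_grasp)
for n in("top","side"):
    d=get_image(n); cv2.imwrite(f"pics/{n}0.png",d["color"]); print(n,d["camera_matrix"],d["rvec"],d["tvec"])
E
```

```text
pics
{'t': 0.0, 'qpos': array([-1.24698172e+00,  4.23808042e-01,  1.63068471e+00, -9.43190688e-06,
        1.08861478e+00, -1.90139944e-02]), 'qvel': array([ 7.84901846e-04,  1.10249320e-03,  4.25021031e-04,  8.78764489e-04,
       -2.07738359e-03,  1.61095893e-05]), 'joint_torque': array([-1.24852464e-03, -5.44625473e+01, -2.73661995e+01,  6.43745530e-02,
        2.27085646e-02, -1.38484252e-04]), 'ee_pos': array([ 209.97041099, -588.21042834,  301.92417006]), 'orientation': array([-3.09407574e+00, -5.35632182e-01,  3.74035786e-04]), 'ft_force': array([ 0.18780232,  0.09360708, -0.63612879]), 'moment': array([-0.02419071,  0.03720642,  0.03012673]), 'width': 87.72402149281751} 61.3
top [[605.60582645   0.         322.92990391]
 [  0.         605.60582645 234.89348396]
 [  0.           0.           1.        ]] [ 2.22846355 -1.98763292  0.20973224] [-148.81041807  464.71951148  930.26751115]
side [[505.1967113    0.         327.63155741]
 [  0.         505.1967113  233.94804308]
 [  0.           0.           1.        ]] [ 1.94412198  0.63140401 -0.40057313] [-334.17408053  -85.28739115 1247.41467443]
```

View pics/top0.png

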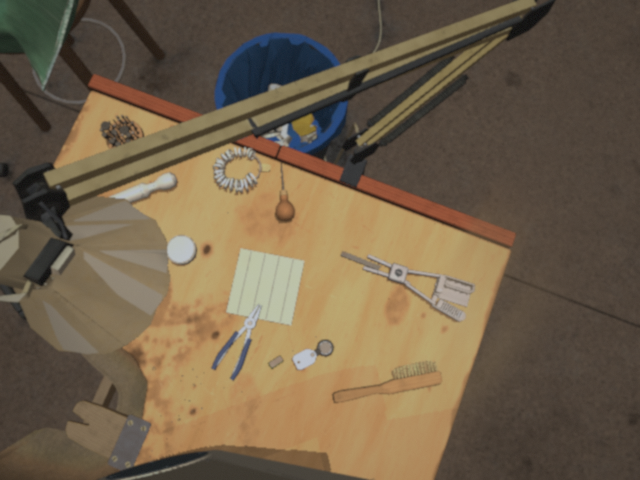

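View pics/side0.png

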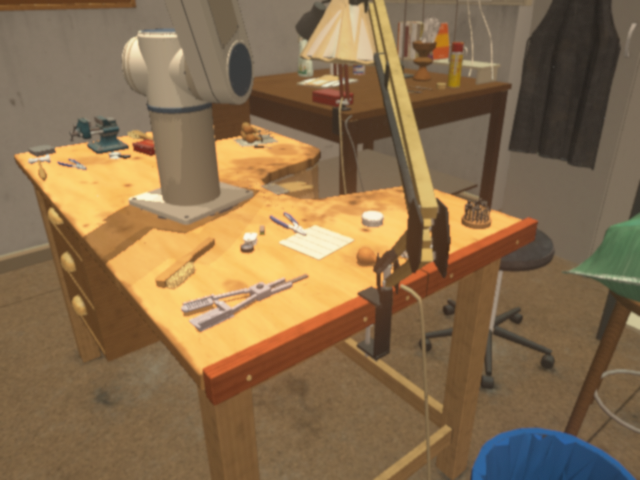

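```bash
cat > h.py <<'E'
import numpy as np, cv2
from workcell import telemetry, get_image, ctrl
def cam(d):
    R=cv2.Rodrigues(np.array(d["rvec"],float))[0]; return R,np.array(d["tvec"],float).ravel(),np.array(d["camera_matrix"])
def ray(d,uv,z):
    R,t,K=cam(d); c=-R.T@t; uv=np.atleast_2d(uv).astype(float)
    r=(R.T@np.linalg.inv(K)@np.c_[uv,np.ones(len(uv))].T).T
    return c+r*((z-c[2])/r[:,2])[:,None]
def proj(d,P):
    R,t,K=cam(d); p=(K@(R@np.atleast_2d(P).T+t[:,None])).T; return p[:,:2]/p[:,2:]
def crop(d,x0,y0,x1,y1,s,name):
    im=cv2.resize(d["color"][y0:y1,x0:x1],None,fx=s,fy=s,interpolation=cv2.INTER_CUBIC); cv2.imwrite(name,im)
def pts3(d):
    R,t,K=cam(d); v,u=np.mgrid[:480,:640]; z=d["z_map"]
    p=np.stack([(u-K[0,2])/K[0,0]*z,(v-K[1,2])/K[1,1]*z,z],-1)
    return (p-t)@R
E
python3 - <<'E'
from h import *
d=get_image("top"); crop(d,330,230,490,350,5,"pics/f1.png"); crop(d,150,170,330,390,2.7,"pics/t1.png")
s=get_image("side"); crop(s,170,260,330,340,5,"pics/s1.png")
np.set_printoptions(precision=1,suppress=True)
R,t,K=cam(d);print(-R.T@t);R,t,K=cam(s);print(-R.T@t)
P=pts3(d)
for u,v in [(265,275),(398,272),(455,290),(452,312),(350,256),(181,250),(285,210),(420,380),(325,348),(305,360),(230,350),(256,310),(400,300),(500,15),(360,170)]: print(u,v,P[v,u],ray(d,(u,v),0))
E
```

```text
[ 281.3 -111.9 1005.9]
[ 954.9 -739.7  464.7]
265 275 [409.   -5.9   3.3] [[409.4  -5.6   0. ]]
398 272 [ 436.4 -223.8   21.5] [[ 439.8 -226.3    0. ]]
455 290 [ 420.2 -322.9    2.4] [[ 420.5 -323.4    0. ]]
452 312 [ 382.2 -318.2   13.4] [[ 383.5 -321.     0. ]]
350 256 [ 456.3 -143.2    8. ] [[ 457.7 -143.5    0. ]]
181 250 [432.7 136.2  17.4] [[435.3 140.6   0. ]]
285 210 [516.5 -27.5  32.4] [[524.3 -24.7  -0. ]]
420 380 [ 268.6 -274.6   16.1] [[ 268.4 -277.2    0. ]]
325 348 [ 301.3 -118.7   10. ] [[ 301.5 -118.8    0. ]]
305 360 [278.8 -88.9  12.9] [[278.7 -88.6   0. ]]
230 350 [280.7  34.6   1.4] [[280.7  34.8   0. ]]
256 310 [349.8   1.2   2.5] [[349.9   1.5   0. ]]
400 300 [ 393.3 -233.5    1.6] [[ 393.5 -233.7    0. ]]
500 15 [ 737.  -292.   305.4] [[ 935.6 -370.5    0. ]]
360 170 [ 603.9 -144.3   19. ] [[ 610.1 -145.     0. ]]
```

View pics/f1.png

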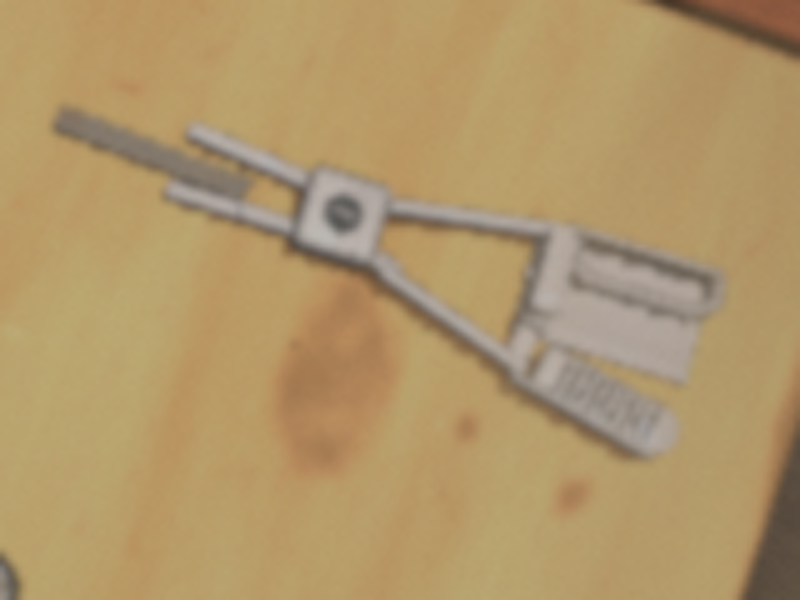

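View pics/t1.png

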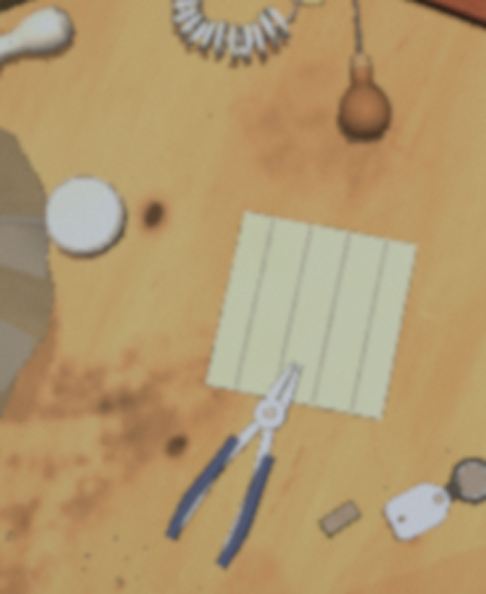

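View pics/s1.png

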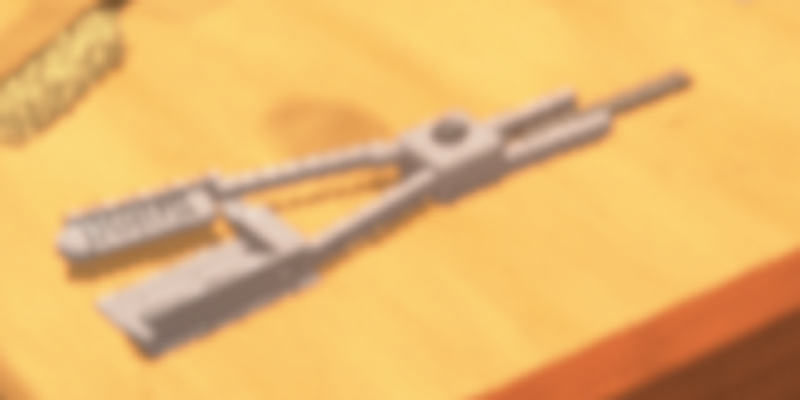

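Run:
```python
from h import *
np.set_printoptions(precision=1,suppress=True)
d=get_image("top")
f=lambda a:(np.array(a,float)+.5)/5-.5+np.array([330,230])
g=lambda a:(np.array(a,float)+.5)/2.7-.5+np.array([150,170])
A=lambda p:np.degrees(np.arctan2(p[1,1]-p[0,1],p[1,0]-p[0,0]))
print("screw",ray(d,f([343,212]),18))
b=ray(d,f([[317,170],[388,190],[370,262],[297,240]]),18);print("box",b,b.mean(0))
print(A(b[[1,0]]),A(b[[2,3]]))
r=ray(d,f([[575,235],[720,275]]),17);print("ring",r,A(r[::-1]))
s=ray(d,f([[62,110],[250,180],[245,198],[55,128]]),5);print("strip",s,A(s[[1,0]]),A(s[[2,3]]))
th=ray(d,f([[520,375],[640,455]]),14);print("thumb outer",th,A(th[::-1]))
t=ray(d,g([[245,212],[416,243],[381,417],[206,385]]),3);print("tile",t,t.mean(0),A(t[[1,0]]),A(t[[2,3]]))
P=pts3(d)
for u,v in [(270,120),(200,150),(100,180),(165,270),(100,250),(70,300),(350,170),(120,330),(500,235)]: print(u,v,P[v,u])
# masks
hsv=cv2.cvtColor(d["color"],cv2.COLOR_BGR2HSV)
m=((P[...,2]>12)&(P[...,2]<30)).astype(np.uint8)[230:350,330:490]
v,u=np.nonzero(m); print(len(u)); 
cv2.imwrite("pics/hm.png",cv2.resize(np.clip(P[230:350,330:490,2]*8+20,0,255).astype(np.uint8),None,fx=5,fy=5,interpolation=0))
```

```text
screw [[ 437.  -224.6   18. ]]
box [[ 450.  -214.8   18. ]
 [ 446.  -238.7   18. ]
 [ 421.6 -234.8   18. ]
 [ 426.1 -210.3   18. ]] [ 435.9 -224.7   18. ]
80.56217116597297 79.5748354245825
ring [[ 438.3 -301.3   17. ]
 [ 430.5 -349.6   17. ]] 80.87318577188026
strip [[ 462.7 -129.2    5. ]
 [ 446.3 -194.2    5. ]
 [ 440.  -193.1    5. ]
 [ 456.3 -127.5    5. ]] 75.80480028401172 76.02983697623215
thumb outer [[ 390.7 -287.3   14. ]
 [ 369.2 -328.1   14. ]] 62.27083542667017
tile [[449.3  41.2   3. ]
 [442.1 -67.    3. ]
 [333.3 -58.7   3. ]
 [340.4  49.7   3. ]] [391.3  -8.7   3. ] 86.16575031605814 86.26918370543454
270 120 [536.9 -26.7 366.6]
200 150 [485.3  40.1 389.6]
100 180 [430.7 124.9 426.1]
165 270 [357.7  66.1 351.4]
100 250 [362.4 115.2 416.8]
70 300 [310.3 132.7 421.8]
350 170 [ 602.6 -127.4   17.2]
120 330 [288.3  99.1 363.3]
500 235 [ 520.  -389.8   11.4]
1068
```

View pics/hm.png

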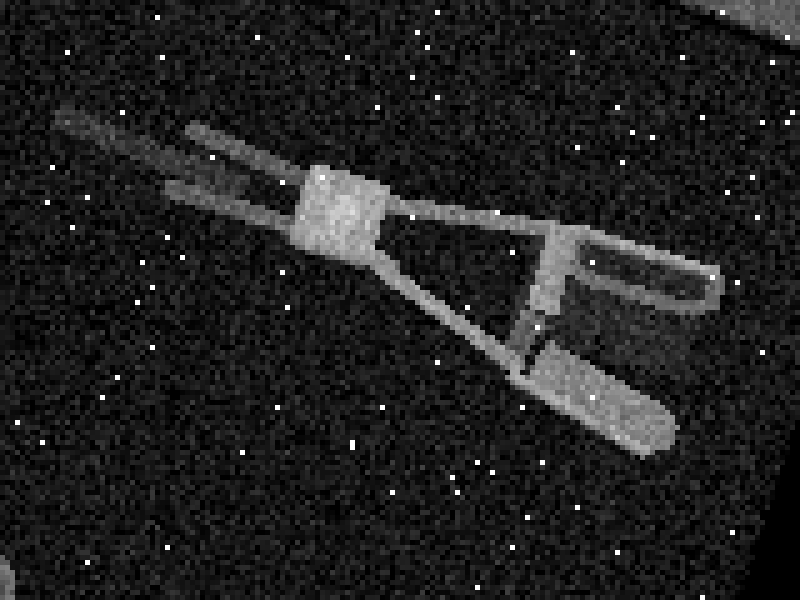

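Emit:
send_rows(rows=[[0.028,-0.019,0.014,0,1],[0.028,-0.019,0.014,0,1],[0.028,-0.019,0.014,0,1],[0.028,-0.019,0.014,0,1],[0.028,-0.019,0.014,0,1]])

```text
t: 0.75
ee_pos: [310.6, -451.0, 232.2]
orientation: [3.095, 0.535, 0.0]
ft_force: [-0.1, 0.5, -0.1]
width: 87.8
```

Emit:
send_rows(rows=[[0.028,-0.019,0.014,0,1],[0.028,-0.019,0.014,0,1],[0.028,-0.019,0.014,0,1],[0.028,-0.019,0.014,0,1],[0.028,-0.019,0.014,0,1]])

```text
t: 1.25
ee_pos: [410.7, -314.5, 162.2]
orientation: [3.095, 0.536, 0.0]
ft_force: [-0.4, 0.3, 0.1]
width: 87.8
```

Emit:
send_rows(rows=[[0,0,0,-0.13,1],[0,0,0,-0.13,1],[0,0,0,-0.13,1],[0,0,0,-0.13,1],[0,0,0,-0.13,1]])

```text
t: 1.75
ee_pos: [410.0, -315.5, 162.6]
orientation: [-2.758, -1.504, 0.0]
ft_force: [-0.3, 0.6, -0.3]
width: 88.2
```

Emit:
send_rows(rows=[[0,0,0,-0.13,1],[0,0,0,-0.13,1],[0,0,0,-0.13,1],[0,0,0,0,1]])

```text
t: 2.15
ee_pos: [410.0, -315.6, 162.7]
orientation: [2.419, 2.004, 0.0]
ft_force: [-0.2, -0.4, -0.5]
width: 88.2
```

Emit:
send_rows(rows=[[0,0,0.024,-0.012,1],[0,0,0.024,0,1],[0,0,0,0,1]])

```text
t: 2.45
ee_pos: [408.7, -314.6, 112.5]
orientation: [-2.408, -2.011, 0.001]
ft_force: [-0.5, -0.8, 0.5]
width: 88.0
```

```bash
cat >> h.py <<'E'
def looks(tag,tb=(320,200,520,350),sb=(130,200,350,365)):
    d=get_image("top"); crop(d,*tb,4,f"pics/top_{tag}.png"); s=get_image("side"); crop(s,*sb,3.6,f"pics/side_{tag}.png"); return d,s
E
python3 -c "
from h import *
looks('a')"
```

```text
(no output)
```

View pics/top_a.png

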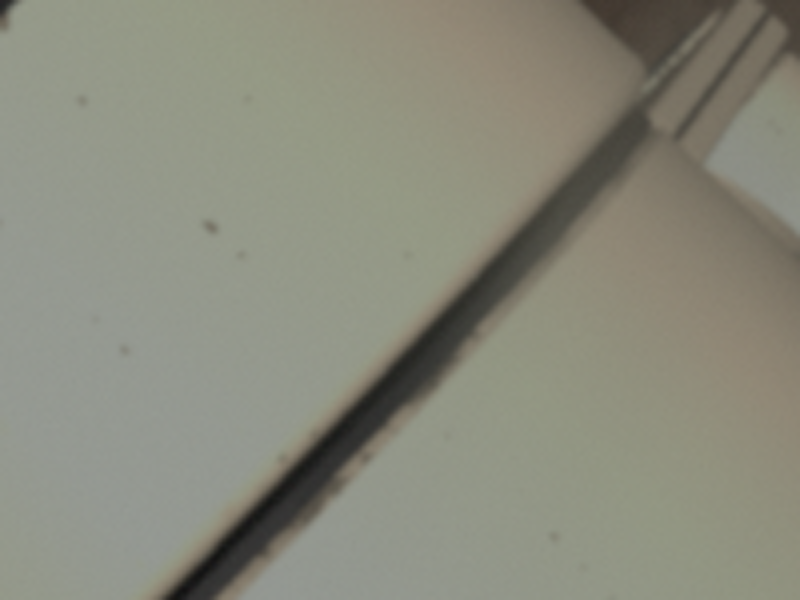

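View pics/side_a.png

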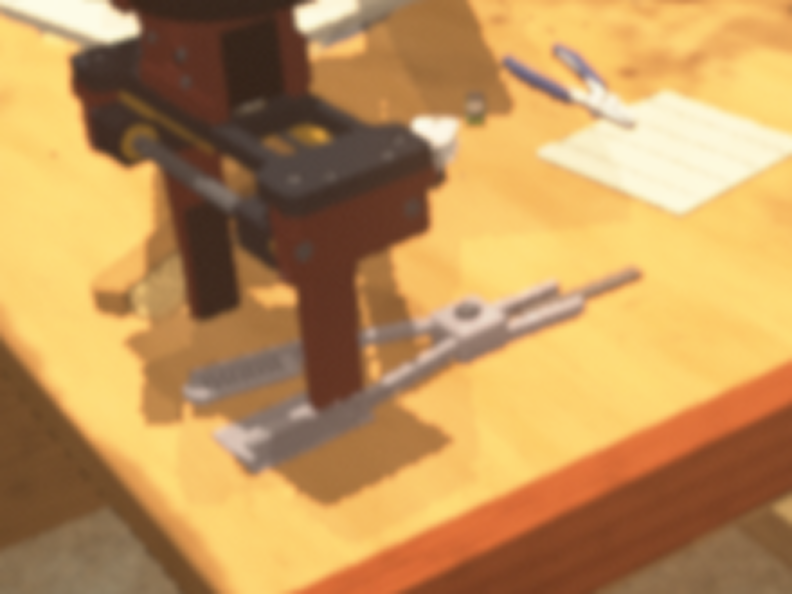

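Emit:
send_rows(rows=[[0,0,0.01,0,1],[0,0,0.01,0,1],[0,0,0.004,0,1],[0,0,0,0,1]])

```text
t: 2.95
ee_pos: [409.6, -315.3, 90.1]
orientation: [-2.407, -2.016, 0.0]
ft_force: [0.1, -0.3, 0.8]
width: 87.5
```

```bash
python3 -c "
from h import *
looks('b')
o=telemetry.get_obs();print(o['ee_pos'],o['ft_force'])"
```

```text
[ 409.96654502 -315.54208512   90.63330991] [ 0.53700783 -0.4813909   0.71544039]
```

View pics/side_b.png

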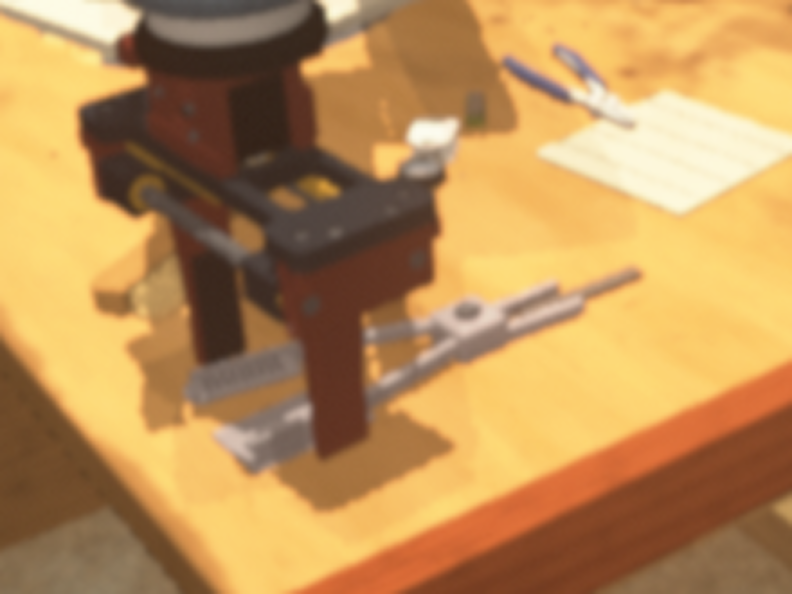

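Emit:
send_rows(rows=[[0,0,0.004,0,1],[0,0,0.003,0,1],[0,0,0,0,0.7],[0,0,0,0,0.5],[0,0,0,0,0.42]])

```text
t: 3.55
ee_pos: [409.9, -315.5, 83.7]
orientation: [-2.408, -2.018, 0.0]
ft_force: [-0.5, -0.2, -0.3]
width: 67.3
```

Emit:
send_rows(rows=[[0,0,0,0,0.4],[0,0.002,0,0,0.3],[0,0.002,0,0,0.2]])

```text
t: 3.85
ee_pos: [414.0, -316.3, 83.7]
orientation: [-2.408, -2.018, 0.0]
ft_force: [-1.1, -0.1, 0.3]
width: 53.7
```

```bash
python3 -c "
from h import *
looks('c')
o=telemetry.get_obs();print(o['ee_pos'],o['ft_force'],o['width'])"
```

```text
[ 414.21765573 -316.33574905   83.68042452] [ 0.08346381  0.06726475 -0.7848098 ] 52.79718968893965
```

View pics/side_c.png

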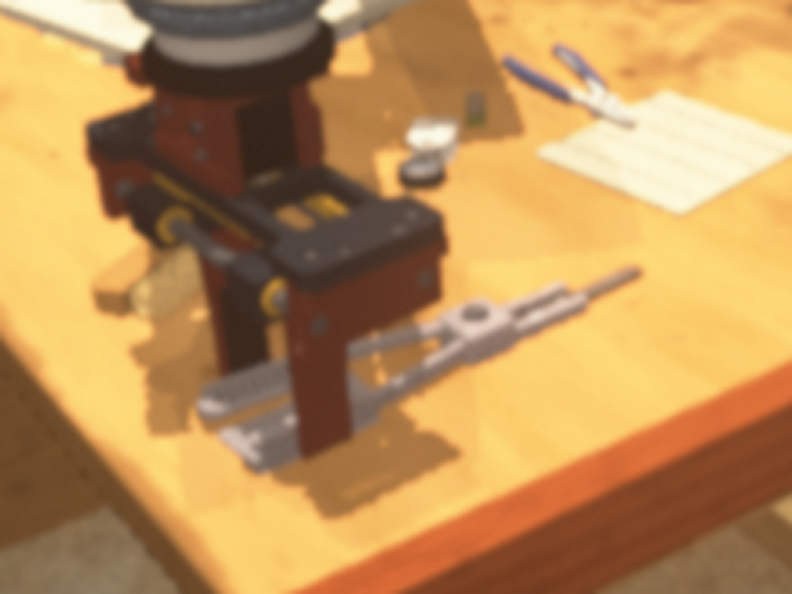

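Emit:
send_rows(rows=[[0,0.002,0,0,0.1],[0,0.002,0,0,0.0],[0,0.002,0,0,-0.1],[0,0,0,0,-1],[0,0,0,0,-1]])

```text
t: 4.45
ee_pos: [420.3, -317.6, 83.9]
orientation: [2.407, 2.017, 0.001]
ft_force: [2.1, -0.5, 1.8]
width: 38.6
```

Emit:
send_rows(rows=[[0,0,0,0,-1],[0,0,0,0,-1],[0,0,0,0,-1],[0,0,0,0,-1]])

```text
t: 4.85
ee_pos: [419.9, -317.4, 83.8]
orientation: [2.408, 2.017, 0.0]
ft_force: [0.6, -1.2, 1.3]
width: 38.3
```

```bash
python3 -c "
from h import *
d,s=looks('d'); crop(s,200,250,330,335,6,'pics/sd.png')
o=telemetry.get_obs();print(o['ee_pos'],o['ft_force'],o['width'])"
```

```text
[ 419.96168741 -317.43897408   83.77848269] [ 1.03828718 -1.05794838  1.10343565] 38.80736899335369
```

View pics/sd.png

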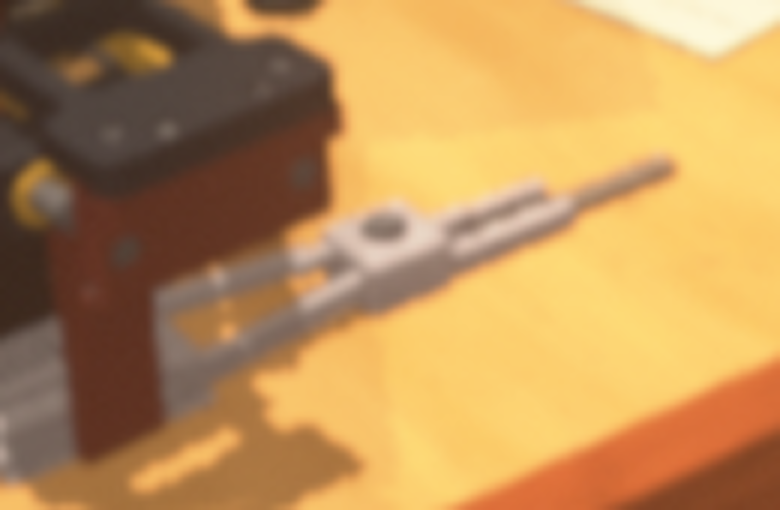

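View pics/top_d.png

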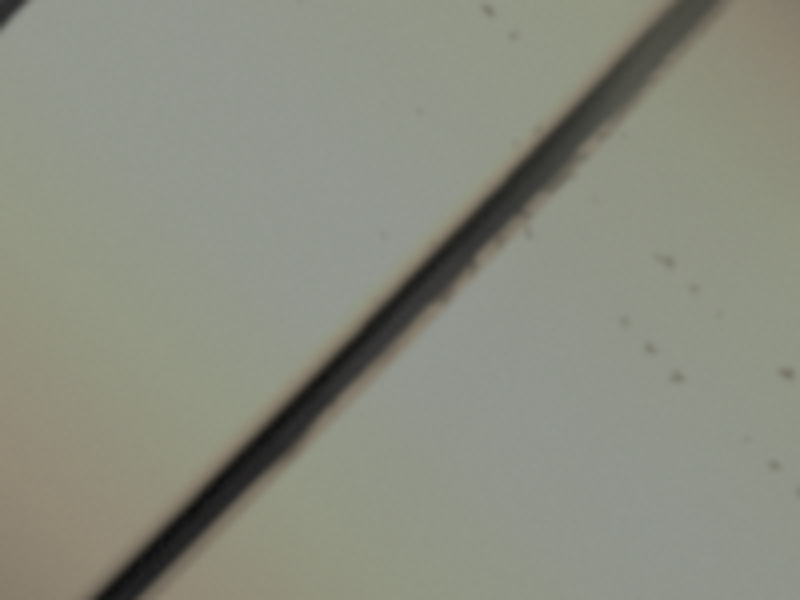

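Emit:
send_rows(rows=[[0,0,-0.005,0,-1],[0,0,-0.008,0,-1],[0,0,-0.008,0,-1],[0,0,-0.006,0,-1],[0,0,0,0,-1]])

```text
t: 5.45
ee_pos: [420.1, -317.6, 111.8]
orientation: [2.407, 2.017, 0.001]
ft_force: [0.1, 0.5, -1.2]
width: 37.9
```

```bash
python3 -c "
from h import *
d,s=looks('e'); crop(s,190,220,340,332,5,'pics/se.png')
o=telemetry.get_obs();print(o['ee_pos'],o['ft_force'],o['moment'],o['width'])"
```

```text
[ 419.83184917 -317.32808887  110.99508595] [ 0.29049982 -0.53060297 -1.52363996] [-0.09935246 -0.05214584  0.01036217] 38.46145698642398
```

View pics/se.png

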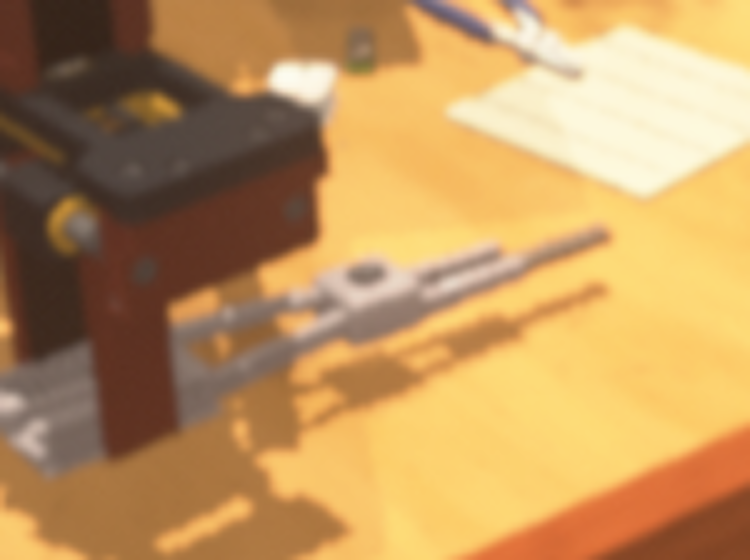

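```bash
python3 -c "
from h import *
np.set_printoptions(precision=1,suppress=True)
s=get_image('side');P=pts3(s)
for a in [(605,235),(560,250),(525,262),(480,258),(400,285),(368,285),(375,262),(345,285),(240,375),(205,400),(60,455),(50,430)]:
    u,v=[int(round((q+.5)/5-.5+o)) for q,o in zip(a,(190,220))]
    print(a,np.median(P[v-1:v+2,u-1:u+2].reshape(-1,3),0),P[v,u])
"
```

```text
(605, 235) [ 471.  -130.7   23.2] [ 472.7 -130.7   25.2]
(560, 250) [ 468.1 -150.2   25.9] [ 467.3 -149.2   25.9]
(525, 262) [ 464.6 -163.4   28.4] [ 464.6 -165.    28.4]
(480, 258) [ 453.5 -176.6   32.6] [ 452.8 -174.8   31. ]
(400, 285) [ 458.2 -220.1   43. ] [ 954.9 -739.7  464.7]
(368, 285) [ 450.7 -229.1   44.4] [ 450.7 -229.1   44.5]
(375, 262) [ 443.3 -217.1   45.3] [ 444.2 -217.1   46. ]
(345, 285) [ 446.3 -233.7   44.6] [ 446.5 -234.    45.4]
(240, 375) [ 446.8 -282.9   36.8] [ 447.5 -283.4   36.9]
(205, 400) [ 444.2 -296.2   33.1] [ 445.3 -296.6   33.9]
(60, 455) [ 432.5 -343.3   34.2] [ 432.2 -343.3   34.2]
(50, 430) [ 432.7 -346.1   44.8] [ 432.8 -346.1   44.8]
```

```bash
python3 -c "
from h import *
np.set_printoptions(precision=1,suppress=True)
s=get_image('side')
f=lambda a:(np.array(a,float)+.5)/5-.5+np.array([190,220])
print('screw',ray(s,f([367,271]),45), 'box top corners',ray(s,f([[370,254],[418,290],[350,312],[318,276]]),45))
print('strip',ray(s,f([[605,229],[500,265]]),32),ray(s,f([[605,233]]),28))
print('ring top edge',ray(s,f([[208,382],[45,440]]),44))
o=telemetry.get_obs()['ee_pos'];print(o, proj(s,o+np.array([94*.174,94*.985,-67]))*5-np.array([950,1100]))
"
```

```text
screw [[ 444.3 -222.2   45. ]] box top corners [[ 437.5 -213.3   45. ]
 [ 466.1 -221.5   45. ]
 [ 457.6 -244.5   45. ]
 [ 433.5 -234.    45. ]]
strip [[ 476.2 -136.1   32. ]
 [ 462.5 -176.7   32. ]] [[ 473.5 -132.8   28. ]]
ring top edge [[ 449.4 -299.    44. ]
 [ 433.3 -349.3   44. ]]
[ 419.6 -317.2  110.5] [[341.5 268.4]]
```

```bash
python3 -c "
from h import *
np.set_printoptions(precision=1,suppress=True)
s=get_image('side')
f=lambda a:(np.array(a,float)+.5)/5-.5+np.array([170,260])
print('screw',ray(s,f([449,130]),18))
print('strip',ray(s,f([[686,78]]),5))
print('ring top edge',ray(s,f([[312,250],[150,325]]),17))
im=cv2.imread('pics/side_d.png')
f=lambda a:(np.array(a,float)+.5)/6-.5+np.array([200,250])
print('d: screw',ray(s,f([384,228]),18),'strip',ray(s,f([[668,160]]),5))
"
```

```text
screw [[ 433.3 -221.4   18. ]]
strip [[ 462.7 -130.6    5. ]]
ring top edge [[ 446.3 -297.5   17. ]
 [ 435.7 -353.4   17. ]]
d: screw [[ 443.3 -221.9   18. ]] strip [[ 471.  -129.2    5. ]]
```

Emit:
send_rows(rows=[[0.006,-0.003,0,0,-1],[0.012,-0.006,0,0,-1],[0.015,-0.007,0,0,-1],[0.015,-0.007,0,0,-1],[0.015,-0.007,0,0,-1]])

```text
t: 6.2
ee_pos: [400.5, -248.1, 110.6]
orientation: [-2.407, -2.018, 0.0]
ft_force: [0.6, -0.5, -1.9]
width: 38.5
```

Emit:
send_rows(rows=[[0.015,-0.007,0,0,-1],[0.015,-0.007,0,0,-1],[0.015,-0.007,0,0,-1],[0.01,-0.005,0,0,-1],[0.004,-0.002,0,0,-1]])

```text
t: 6.7
ee_pos: [383.5, -185.7, 110.7]
orientation: [-2.406, -2.019, 0.0]
ft_force: [-0.6, 0.3, -2.1]
width: 38.6
```

Emit:
send_rows(rows=[[0,0,0,-0.04,-1],[0,0,0,-0.07,-1],[0,0,0,-0.07,-1],[0,0,0,-0.04,-1],[0,0,0,0,-1]])

```text
t: 7.2
ee_pos: [384.4, -187.3, 110.7]
orientation: [2.172, 2.269, 0.0]
ft_force: [-0.2, 0.6, -1.4]
width: 38.4
```

```bash
python3 -c "
from h import *
d,s=looks('f',(210,210,410,360),(200,190,360,310))
cv2.imwrite('pics/topf.png',d['color'])
o=telemetry.get_obs();print(o['ee_pos'],o['orientation'],o['ft_force'],o['moment'],o['width'])"
```

```text
[ 384.25385406 -187.19848817  110.7203023 ] [2.17327228e+00 2.26797543e+00 1.93869629e-04] [ 0.57610476 -0.67878918 -2.11972963] [-0.12691217 -0.09638099  0.00603285] 38.65260185908014
```

View pics/side_f.png

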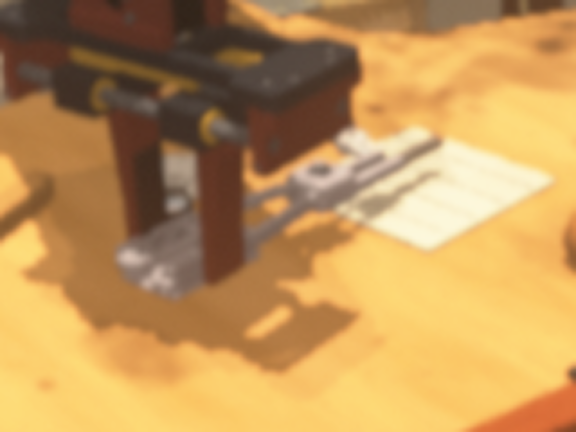

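View pics/topf.png

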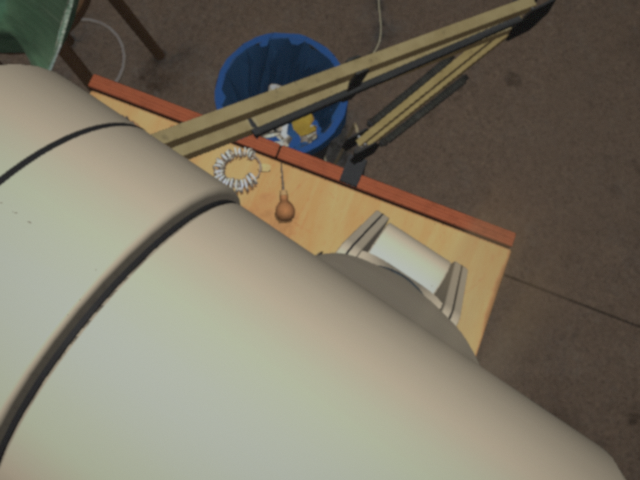

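```bash
python3 -c "
from h import *
np.set_printoptions(precision=1,suppress=True)
s=get_image('side'); crop(s,260,210,360,270,8,'pics/sg.png')
f=lambda a:(np.array(a,float)+.5)/3.6-.5+np.array([200,190])
print(ray(s,f([[438,141]]),30), ray(s,f([[319,169]]),45))
print('tile corners',ray(s,f([[552,180],[428,248],[405,125]]),3))
"
```

```text
[[399.1  -1.6  30. ]] [[388.2 -91.2  45. ]]
tile corners [[448.6  40.3   3. ]
 [440.  -65.7   3. ]
 [334.6  50.8   3. ]]
```

View pics/sg.png

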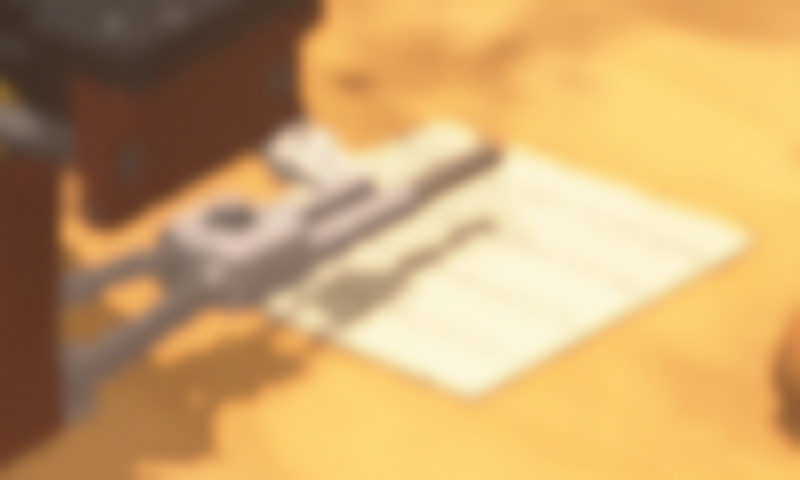

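Emit:
send_rows(rows=[[0,0,0.006,0,-1],[0,0,0.006,0,-1],[0,0,0.005,0,-1],[0,0,0.003,0,-1],[0,0,0,0,-1]])

```text
t: 7.85
ee_pos: [383.8, -186.9, 90.1]
orientation: [-2.171, -2.269, 0.0]
ft_force: [-0.5, 0.2, -1.9]
width: 38.6
```

Emit:
send_rows(rows=[[0,0,0.001,0,-1],[0,0,0.001,0,-1],[0,0,0.001,0,-1],[0,0,0,0,-1]])

```text
t: 8.25
ee_pos: [384.1, -187.1, 87.7]
orientation: [2.172, 2.27, 0.0]
ft_force: [-0.9, 0.1, -1.5]
width: 38.2
```

Emit:
send_rows(rows=[[0,0,0.001,0,-1],[0,0,0.001,0,-1],[0,0,0,0,-1]])

```text
t: 8.55
ee_pos: [384.1, -187.1, 85.6]
orientation: [2.172, 2.27, 0.0]
ft_force: [-0.2, -0.3, -0.1]
width: 38.6
```

```bash
python3 -c "
from h import *
s=get_image('side'); crop(s,210,210,360,300,5.3,'pics/sh.png')
for i in range(4):
  o=telemetry.get_obs();print(o['ee_pos'],o['ft_force'],o['moment'],o['width']);get_image('side')"
```

```text
[ 384.0921713  -187.06853618   85.6649035 ] [-0.04970753 -0.76295027 -1.47060369] [-0.10420926 -0.01914531  0.02439965] 38.54238976995916
[ 384.10345132 -187.0805646    85.71091908] [ 0.0760401  -1.14040897 -1.30439123] [-0.10836931 -0.07037299 -0.00145556] 38.54161993833111
[ 384.09356599 -187.07299271   85.69598151] [-0.39346025  0.30458922 -1.25886915] [-0.03678025 -0.02531573 -0.00794483] 38.19566576309609
[ 384.09826522 -187.08369812   85.71136306] [ 0.19675345 -1.01917377 -1.11770484] [-0.09004493 -0.06483948 -0.04414975] 38.780803794347825
```

View pics/sh.png

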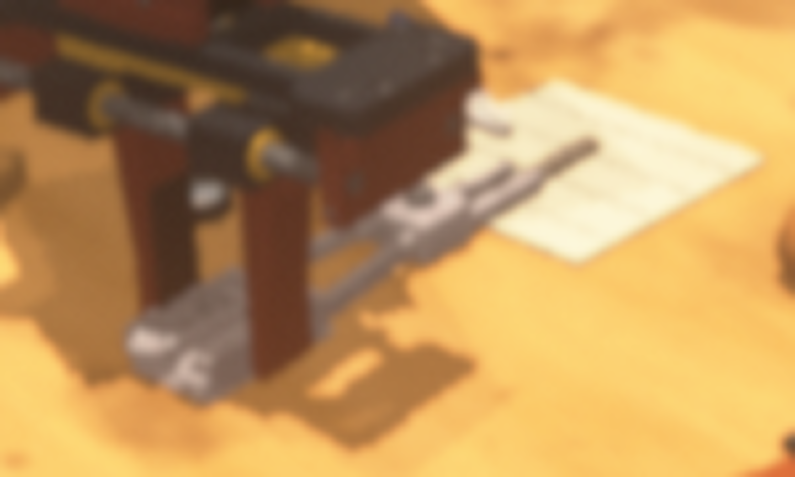

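Emit:
send_rows(rows=[[0,0,0.001,0,-1],[0,0,0,0,-1],[0,0,0,0,-0.05],[0,0,0,0,0.1],[0,0,0,0,0.3]])

```text
t: 9.3
ee_pos: [384.1, -187.0, 84.7]
orientation: [2.172, 2.27, 0.0]
ft_force: [0.5, 0.3, -0.2]
width: 53.0
```

Emit:
send_rows(rows=[[0,0,0,0,0.5],[0,0,0,0,0.7],[0,0,0,0,0.8],[0,0,0,0,0.8]])

```text
t: 9.7
ee_pos: [384.1, -187.0, 84.7]
orientation: [2.172, 2.27, 0.0]
ft_force: [0.3, -0.3, 0.1]
width: 78.5
```

```bash
python3 -c "
from h import *
s=get_image('side'); crop(s,210,210,360,300,5.3,'pics/si.png')
o=telemetry.get_obs();print(o['ee_pos'],o['ft_force'],o['moment'],o['width'])"
```

```text
[ 384.03351076 -187.03091362   84.67851623] [-0.35075357  0.35053101 -0.76886661] [-0.01826721 -0.12232571  0.01318991] 78.55558996141721
```

View pics/si.png

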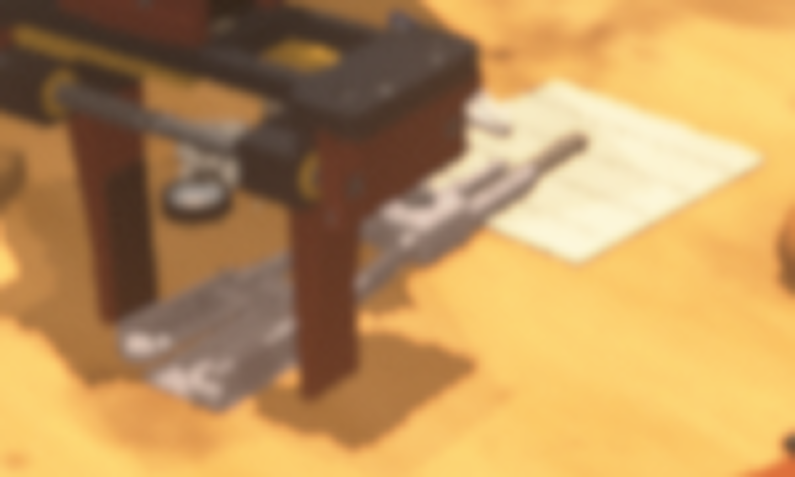

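Emit:
send_rows(rows=[[0,0,-0.005,0,1],[0,0,-0.02,0,1],[0,0,-0.03,0,1],[0,0,-0.03,0,1],[-0.03,0,-0.02,0,1]])

```text
t: 10.25
ee_pos: [384.8, -215.4, 191.4]
orientation: [-2.169, -2.272, -0.0]
ft_force: [0.9, -0.4, -0.0]
width: 88.2
```

Emit:
send_rows(rows=[[-0.045,0,0,0,0],[-0.045,0,0,0,-1],[-0.045,0,0,0,-1],[-0.045,0,0,0,-1],[-0.045,0,0,0,-1]])

```text
t: 10.75
ee_pos: [394.9, -443.6, 190.1]
orientation: [2.172, 2.269, 0.0]
ft_force: [0.2, -0.7, -0.4]
width: 51.0
```

```bash
python3 -c "
from h import *
d,s=looks('j',(210,210,410,360),(210,190,360,310))
cv2.imwrite('pics/topj.png',d['color']);np.save('zj.npy',d['z_map'])
o=telemetry.get_obs();print(o['ee_pos'],o['orientation'],o['ft_force'],o['moment'],o['width'])"
```

```text
[ 395.62779138 -446.93092682  190.52792805] [ 2.17255506e+00  2.26272393e+00 -1.56262040e-03] [-0.31243465  0.38037091 -0.76539192] [-0.0089318  -0.10277474 -0.01924214] 43.5368657432775
```

View pics/top_j.png

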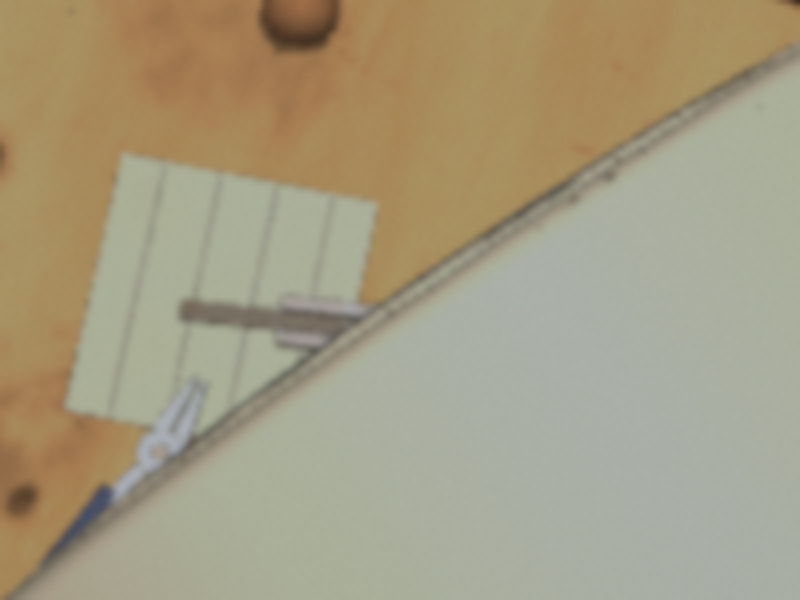

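View pics/side_j.png

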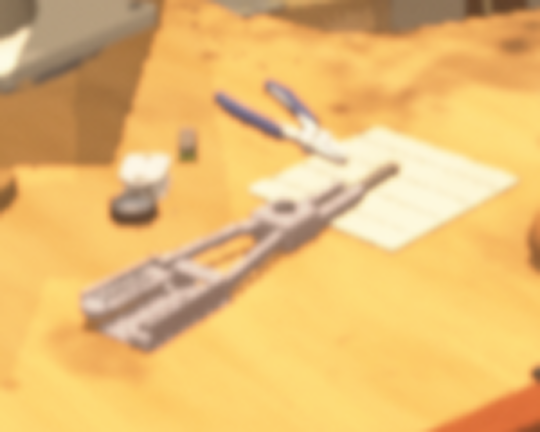

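Emit:
send_rows(rows=[[-0.045,0,0,0,-1],[-0.045,0,0,0,-1],[-0.045,0,0,0,-1],[-0.03,0,0,0,-1]])

```text
t: 11.25
ee_pos: [402.4, -608.5, 190.0]
orientation: [2.172, 2.269, -0.0]
ft_force: [0.2, -0.5, 0.0]
width: 11.2
```

```bash
python3 -c "
from h import *
d,s=looks('k',(230,240,390,360),(210,190,360,310))
crop(d,230,240,390,360,5,'pics/top_k.png')
o=telemetry.get_obs();print(o['ee_pos'],o['orientation'],o['width'])"
```

```text
[ 402.19846748 -609.38866732  189.82705787] [ 2.17302011e+00  2.26607581e+00 -1.21398368e-03] 3.2503196818709608
```

View pics/top_k.png

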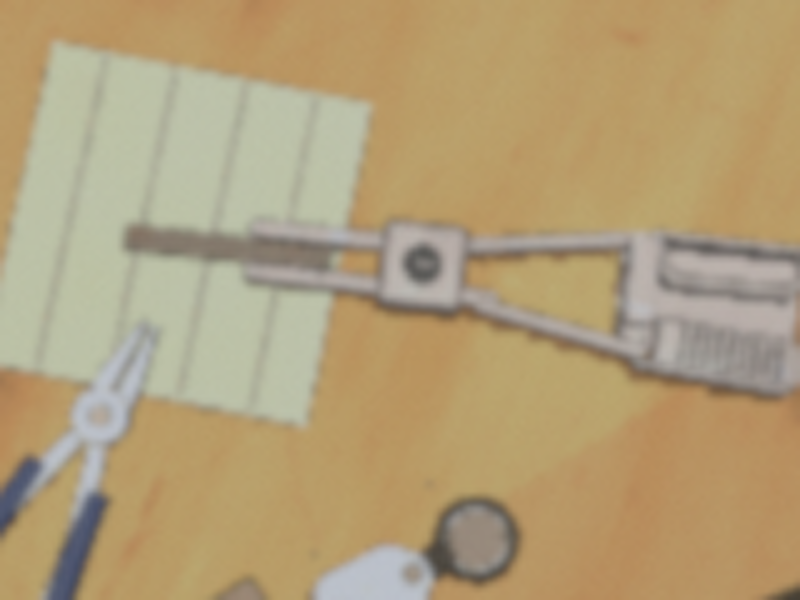

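```bash
python3 -c "
from h import *
np.set_printoptions(precision=1,suppress=True)
d=get_image('top'); crop(d,320,260,420,335,8,'pics/top_k2.png')
f=lambda a:(np.array(a,float)+.5)/5-.5+np.array([230,240])
A=lambda p:np.degrees(np.arctan2(p[1,1]-p[0,1],p[1,0]-p[0,0]))
print('screw',ray(d,f([423,263]),18))
b=ray(d,f([[390,222],[465,232],[458,308],[380,297]]),18);print(b.mean(0),A(b[[1,0]]),A(b[[2,3]]))
r=ray(d,f([[635,232],[795,243]]),17);print('ring',A(r[::-1]),r)
r=ray(d,f([[635,365],[785,393]]),14);print('thumb',A(r[::-1]),r)
st=ray(d,f([[127,238],[330,255]]),8);print('strip',A(st[::-1]),st,st.mean(0))
a=np.radians(A(b[[2,3]])*.5+.5*A(b[[1,0]]));
p=ray(d,f([423,263]),18)[0];
P=pts3(d)
for q in [(728,352),(700,340),(760,360),(720,265),(423,263),(150,240),(200,245),(290,247)]:
  u,v=np.round(f(q)).astype(int); print(q,np.median(P[v-1:v+2,u-1:u+2].reshape(-1,3),0))
"
```

```text
screw [[388.2 -91.1  18. ]]
[387.7 -91.2  18. ] 88.92207137510354 88.52055208554187
ring 92.59540351260969 [[ 406.3 -158.9   17. ]
 [ 408.7 -211.4   17. ]]
thumb 85.99179251094738 [[ 363.4 -163.5   14. ]
 [ 360.  -212.9   14. ]]
strip 91.74724996318331 [[386.4   7.3   8. ]
 [388.4 -60.    8. ]] [387.4 -26.4   8. ]
(728, 352) [ 371.  -192.7   14.6]
(700, 340) [ 373.4 -184.5   15.1]
(760, 360) [ 368.9 -204.4   15.8]
(720, 265) [ 399.6 -189.5    4.1]
(423, 263) [388.  -90.8  24. ]
(150, 240) [386.1  -1.3   8.9]
(200, 245) [386.  -17.9   8.4]
(290, 247) [389.8 -47.1   7.4]
```

View pics/top_k2.png

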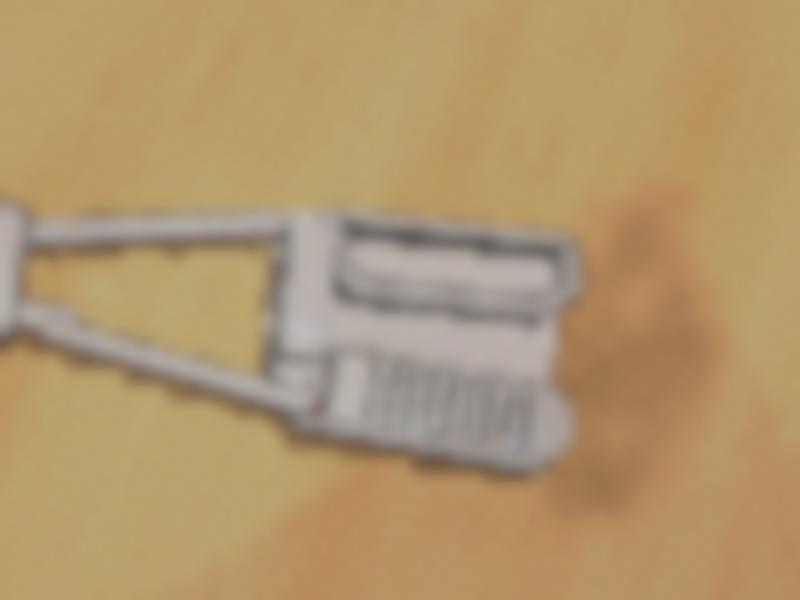

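Emit:
send_rows(rows=[[0.042,-0.0015,0,0,-1],[0.042,-0.0015,0,0,-1],[0.042,-0.0015,0,0,-1],[0.042,-0.0015,0,0,-1],[0.042,-0.0015,0,0,-1]])

```text
t: 11.9
ee_pos: [384.8, -393.3, 189.8]
orientation: [-2.17, -2.269, -0.001]
ft_force: [1.0, -0.8, -0.4]
width: 0.4
```

Emit:
send_rows(rows=[[0.042,-0.0015,0,0,-1],[0.042,-0.0015,0.01,0,-1],[0.042,-0.0015,0.02,0,-1],[0.042,-0.0015,0.02,0,-1],[0.035,-0.0015,0.02,0,-1]])

```text
t: 12.4
ee_pos: [367.4, -191.2, 119.7]
orientation: [-2.17, -2.27, 0.0]
ft_force: [0.9, 0.4, -0.8]
width: 0.6
```

Emit:
send_rows(rows=[[0,0,0,0,-1],[0,0,0,0,-1]])

```text
t: 12.6
ee_pos: [368.6, -193.0, 119.8]
orientation: [-2.168, -2.272, 0.001]
ft_force: [0.2, 0.2, 0.3]
width: 0.6
```

Emit:
send_rows(rows=[[0,0,0.01,0,-1],[0,0,0.008,0,-1],[0,0,0.002,0,-1],[0,0,0,0,-1]])

```text
t: 13.0
ee_pos: [369.1, -195.1, 99.2]
orientation: [-2.173, -2.268, 0.0]
ft_force: [0.3, 0.5, -0.5]
width: 0.6
```

```bash
python3 -c "
from h import *
s=get_image('side'); crop(s,210,190,360,310,5,'pics/sl.png')
o=telemetry.get_obs();print(o['ee_pos'],o['ft_force'],o['width'])"
```

```text
[ 369.23606215 -195.10813903   99.43825797] [ 0.64075227 -1.11309111 -0.22045218] 0.4359925150061694
```

View pics/sl.png

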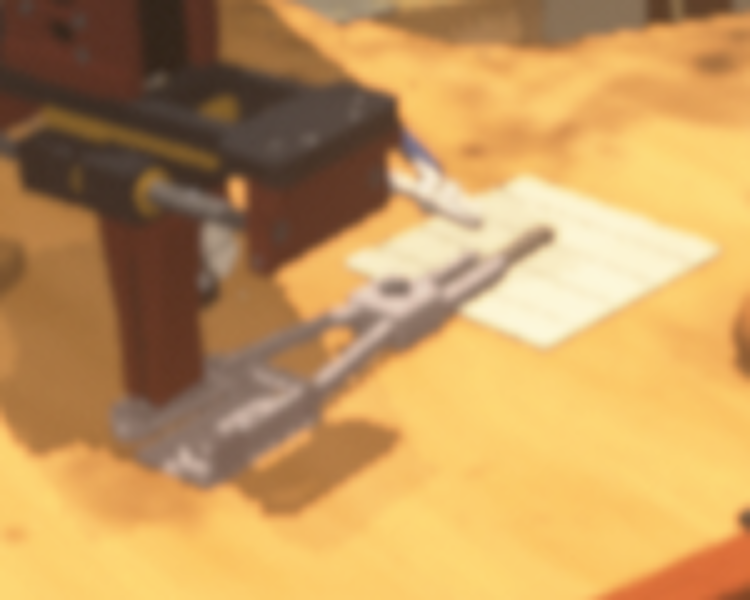

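Emit:
send_rows(rows=[[0,0,0.001,0,-1],[0,0,0.001,0,-1],[0,0,0.001,0,-1],[0,0,0,0,-1]])

```text
t: 13.45
ee_pos: [369.4, -194.8, 96.8]
orientation: [2.172, 2.27, -0.0]
ft_force: [-1.1, -1.4, 2.6]
width: 0.5
```

Emit:
send_rows(rows=[[0,0,0.001,0,-1],[0,0,0.001,0,-1],[0,0,0,0,-1]])

```text
t: 13.75
ee_pos: [369.3, -194.6, 94.6]
orientation: [-2.172, -2.27, -0.0]
ft_force: [-0.6, -0.7, 0.3]
width: 0.4
```

```bash
python3 -c "
from h import *
s=get_image('side'); crop(s,210,190,360,310,5,'pics/sm.png')
o=telemetry.get_obs();print(o['ee_pos'],o['ft_force'],o['width'])"
```

```text
[ 369.38688026 -194.60949941   94.60292009] [-0.42577932 -0.4866477   1.17817703] 0.3839804167724434
```

View pics/sm.png

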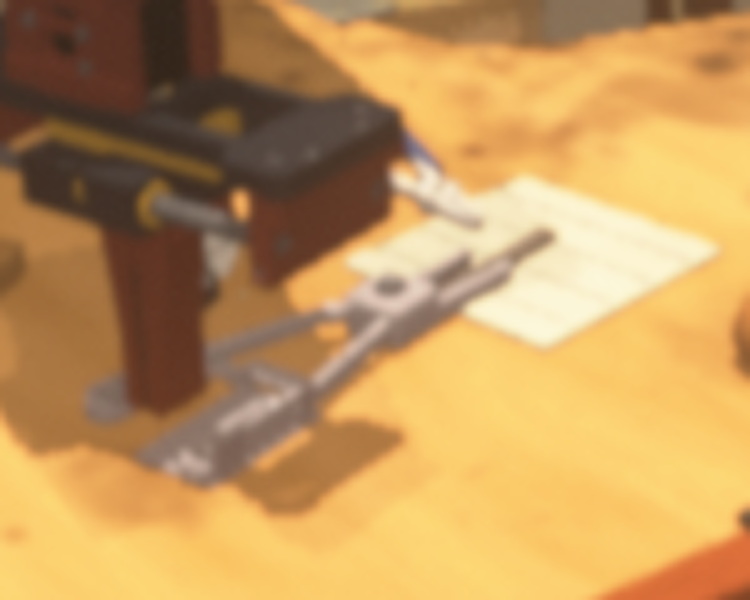

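Emit:
send_rows(rows=[[0,0,-0.005,0,-1],[0,0,-0.02,0,-1],[0,0,-0.03,0,-1],[0,0,-0.03,0,0],[-0.03,0,-0.02,0,0]])

```text
t: 14.3
ee_pos: [370.2, -223.0, 201.4]
orientation: [-2.169, -2.272, -0.0]
ft_force: [1.7, 0.1, -0.4]
width: 13.0
```

Emit:
send_rows(rows=[[-0.045,0,0,0,0.3],[-0.045,0,0,0,0.3],[-0.045,0,0,0,0.3],[-0.045,0,0,0,0.3],[-0.045,0,0,0,0.3]])

```text
t: 14.8
ee_pos: [380.3, -451.2, 200.1]
orientation: [2.172, 2.269, 0.0]
ft_force: [1.6, -0.6, 0.4]
width: 53.0
```

Emit:
send_rows(rows=[[-0.045,0,0,0,0.3],[-0.045,0,0,0,0.3],[-0.045,0,0,0,0.3],[-0.02,0,0,0,0.3],[0,0,0,0,0.3]])

```text
t: 15.3
ee_pos: [387.0, -606.8, 199.6]
orientation: [2.173, 2.266, -0.001]
ft_force: [-0.2, 0.2, 0.3]
width: 57.2
```

```bash
python3 -c "
from h import *
d=get_image('top')
crop(d,230,240,390,360,5,'pics/top_n.png')
s=get_image('side'); crop(s,210,190,360,310,5,'pics/sn.png')
o=telemetry.get_obs();print(o['ee_pos'],o['orientation'],o['width'])"
```

```text
[ 387.03564319 -603.5828388   199.19196021] [-2.17155602e+00 -2.26825655e+00 -9.51494024e-04] 57.17730306430299
```

View pics/top_n.png

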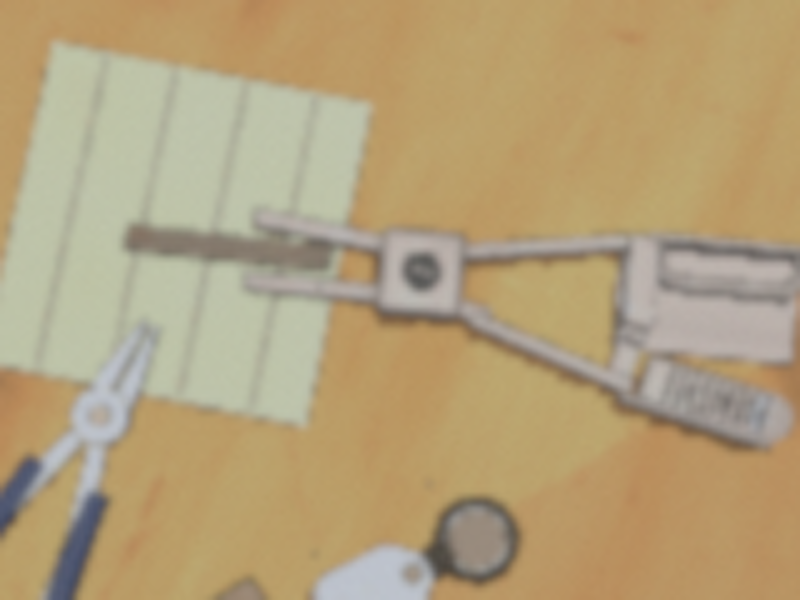

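View pics/sn.png

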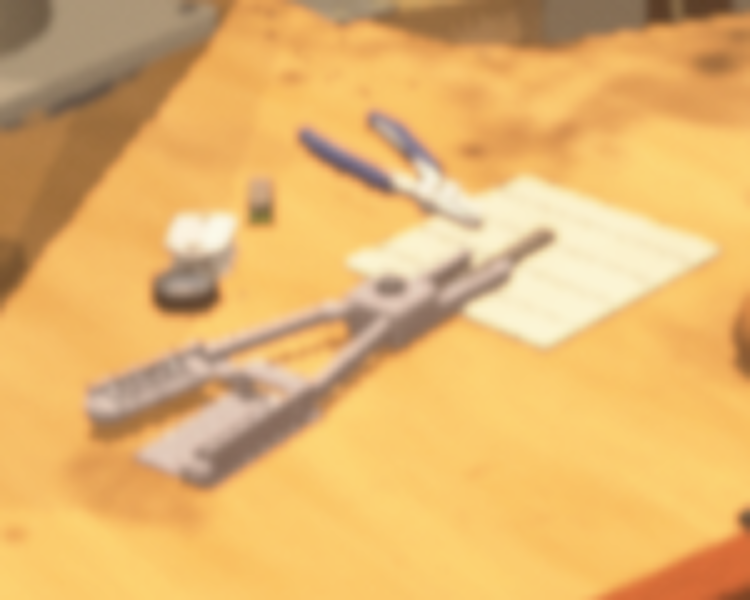

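```bash
python3 -c "
from h import *
np.set_printoptions(precision=1,suppress=True)
d=get_image('top'); crop(d,295,270,335,310,15,'pics/top_n2.png')
f=lambda a:(np.array(a,float)+.5)/5-.5+np.array([230,240])
A=lambda p:np.degrees(np.arctan2(p[1,1]-p[0,1],p[1,0]-p[0,0]))
print('screw',ray(d,f([421,270]),18.5))
b=ray(d,f([[384,231],[464,236],[461,316],[377,307]]),18.5);print(b,b.mean(0),A(b[[1,0]]),A(b[[2,3]]))
r=ray(d,f([[635,235],[795,243]]),17);print('ring',A(r[::-1]),r)
st=ray(d,f([[127,238],[330,255]]),8);print('strip',A(st[::-1]),st,st.mean(0))
print(telemetry.get_obs()['ee_pos'])
"
```

```text
screw [[385.8 -90.7  18.5]]
[[ 397.1  -77.2   18.5]
 [ 398.5 -103.4   18.5]
 [ 372.4 -105.4   18.5]
 [ 372.2  -77.9   18.5]] [385.  -90.9  18.5] 92.95561969931946 90.43184896040394
ring 93.6711709392565 [[ 405.4 -159.    17. ]
 [ 408.7 -211.4   17. ]]
strip 91.74724996318331 [[386.4   7.3   8. ]
 [388.4 -60.    8. ]] [387.4 -26.4   8. ]
[ 387.2 -603.   199.3]
```

View pics/top_n2.png

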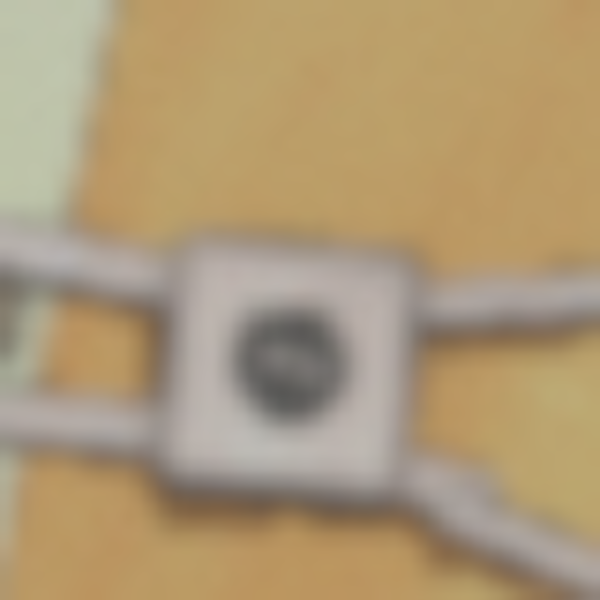

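Emit:
send_rows(rows=[[0.04,0.0016,0,0,0.3],[0.044,0.0018,0,0,0.3],[0.044,0.0018,0,0,0.3],[0.044,0.0018,0,0,0.3],[0.044,0.0018,0,0,0.3]])

```text
t: 15.95
ee_pos: [386.1, -384.7, 200.0]
orientation: [-2.171, -2.27, -0.0]
ft_force: [-0.0, -1.1, -0.1]
width: 56.7
```

Emit:
send_rows(rows=[[0.044,0.0018,0,0,0.3],[0.044,0.0018,0,0,0.3],[0.044,0.0018,0,0,0.3],[0.044,0.0018,0,0,0.3],[0.044,0.0018,0,0,0.3]])

```text
t: 16.45
ee_pos: [384.7, -165.1, 200.0]
orientation: [-2.171, -2.271, -0.0]
ft_force: [0.8, 0.5, -0.4]
width: 57.3
```

Emit:
send_rows(rows=[[0.044,0.0018,0.02,0,0.3],[0.032,0.0013,0.03,0,0.3],[0,0,0.03,0,0.3],[0,0,0,0,0.3],[0,0,0,0,0.3]])

```text
t: 16.95
ee_pos: [385.1, -91.3, 120.0]
orientation: [-2.17, -2.27, 0.001]
ft_force: [0.2, 0.2, 0.9]
width: 57.7
```

```bash
python3 -c "
from h import *
s=get_image('side'); crop(s,210,170,360,290,5,'pics/so.png')
o=telemetry.get_obs();print(o['ee_pos'],o['orientation'],o['ft_force'],o['width'])"
```

```text
[385.74845173 -91.8664227  120.60520793] [2.17167676e+00 2.26956692e+00 3.51465915e-04] [-0.21935402 -0.18343511 -0.00516981] 57.4060628465829
```

View pics/so.png

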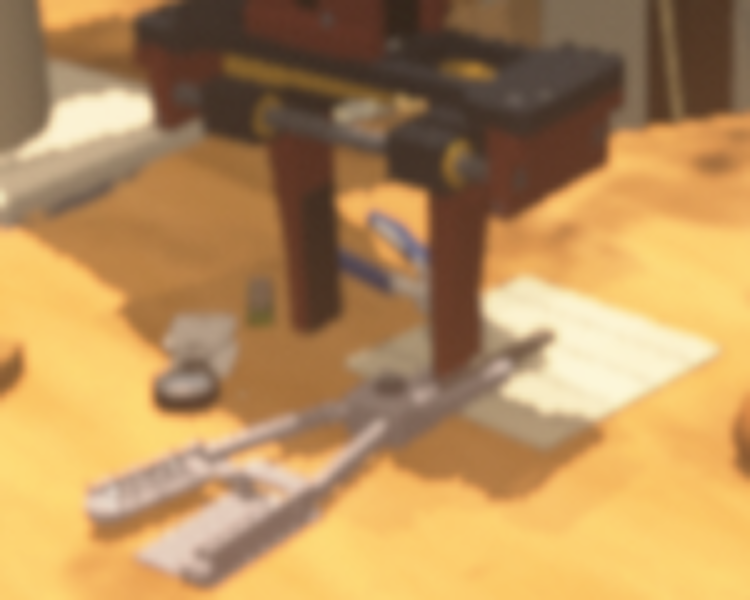

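Emit:
send_rows(rows=[[0,0,0.012,0,0.3],[0,0,0.012,0,0.3],[0,0,0.01,0,0.3],[0,0,0.002,0,0.3],[0,0,0,0,0.3]])

```text
t: 17.5
ee_pos: [385.9, -92.2, 84.0]
orientation: [2.173, 2.269, 0.0]
ft_force: [0.4, 0.4, 0.1]
width: 57.0
```

```bash
python3 -c "
from h import *
s=get_image('side'); crop(s,210,190,360,310,5,'pics/sp.png')
o=telemetry.get_obs();print(o['ee_pos'],o['orientation'],o['ft_force'],o['width'])"
```

```text
[385.95146231 -92.13576774  84.13479492] [2.17229873e+00 2.26882777e+00 4.53653097e-04] [-0.25590315  0.21614456  0.12846023] 57.14393317955613
```

View pics/sp.png

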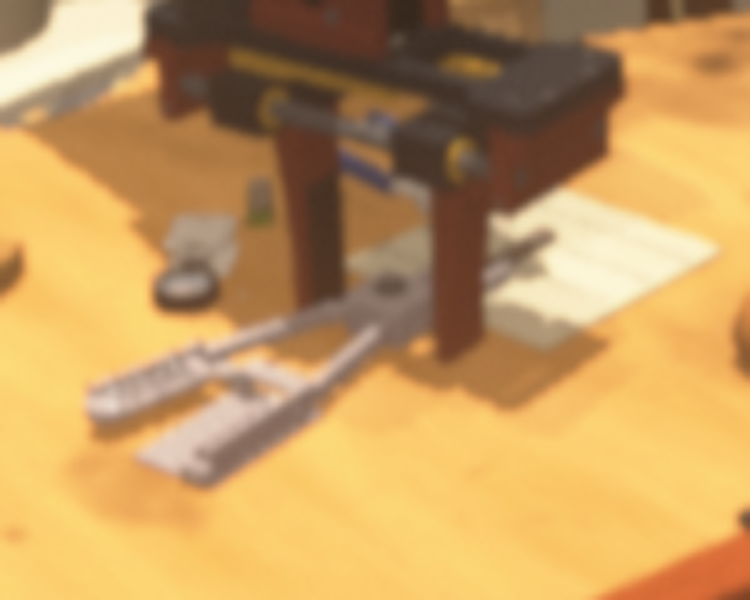

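Emit:
send_rows(rows=[[0,0,0,0,0],[0,0,0,0,-0.2],[0,0,0,0,-0.3],[0,0,0,0,-0.35],[0,0,0,0,-0.4]])

```text
t: 18.05
ee_pos: [385.7, -91.8, 83.7]
orientation: [-2.172, -2.27, 0.0]
ft_force: [-0.8, -0.4, 1.6]
width: 27.4
```

Emit:
send_rows(rows=[[0,0,0,0,-1],[0,0,0,0,-1],[0,0,0,0,-1],[0,0,0,0,-1]])

```text
t: 18.45
ee_pos: [385.7, -91.8, 83.7]
orientation: [-2.172, -2.27, 0.0]
ft_force: [-1.1, 0.3, 2.1]
width: 27.8
```

Emit:
send_rows(rows=[[0,0,-0.003,0,-1],[0,0,-0.005,0,-1],[0,0,-0.008,0,-1],[0,0,-0.008,0,-1],[0,0,0,0,-1]])

```text
t: 18.95
ee_pos: [386.3, -92.0, 108.8]
orientation: [2.171, 2.268, 0.002]
ft_force: [0.3, -0.3, -1.2]
width: 27.6
```

```bash
python3 -c "
from h import *
s=get_image('side'); crop(s,210,190,360,310,5,'pics/sq.png')
o=telemetry.get_obs();print(o['ee_pos'],o['orientation'],o['ft_force'],o['moment'],o['width'])"
```

```text
[386.21786931 -91.99429465 108.4422424 ] [2.17088216e+00 2.26863732e+00 1.38541867e-03] [-0.15123647  0.23908744 -2.2292134 ] [ 0.07332051 -0.03571264  0.05710967] 27.782506734633383
```

View pics/sq.png

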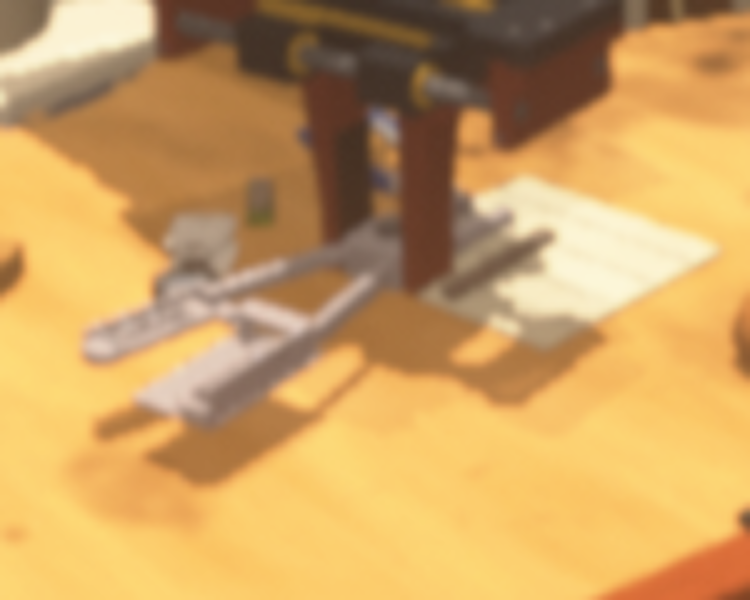

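Emit:
send_rows(rows=[[-0.006,0,-0.004,0,-1],[-0.012,0,-0.004,0,-1],[-0.015,0,0,0,-1],[-0.015,0,0,0,-1],[-0.015,0,0,0,-1]])

```text
t: 19.5
ee_pos: [388.6, -156.2, 115.8]
orientation: [2.172, 2.269, 0.0]
ft_force: [-0.1, -0.5, -1.7]
width: 27.8
```

Emit:
send_rows(rows=[[-0.015,0,0,0,-1],[-0.015,0,0,0,-1],[-0.015,0,0,0,-1],[-0.01,0,0,0,-1],[-0.005,0,0,0,-1]])

```text
t: 20.0
ee_pos: [391.2, -216.0, 115.7]
orientation: [2.173, 2.268, 0.0]
ft_force: [-0.1, -0.0, -2.2]
width: 27.5
```

Emit:
send_rows(rows=[[0,0,0.007,0,-1],[0,0,0.008,0,-1],[0,0,0.007,0,-1],[0,0,0,0,-1]])

```text
t: 20.4
ee_pos: [390.5, -213.9, 92.4]
orientation: [-2.169, -2.269, 0.001]
ft_force: [-0.6, 0.4, -0.8]
width: 27.5
```

```bash
python3 -c "
from h import *
s=get_image('side'); crop(s,170,210,340,345,4.5,'pics/sr.png')
o=telemetry.get_obs();print(o['ee_pos'],o['orientation'],o['ft_force'],o['moment'],o['width'])"
```

```text
[ 390.69185859 -214.06049568   92.87051084] [-2.16987373e+00 -2.26902773e+00  7.29902202e-04] [ 0.60674168  0.09917442 -1.69785262] [ 0.02877397 -0.0635661  -0.00865243] 28.03626359964349
```

View pics/sr.png

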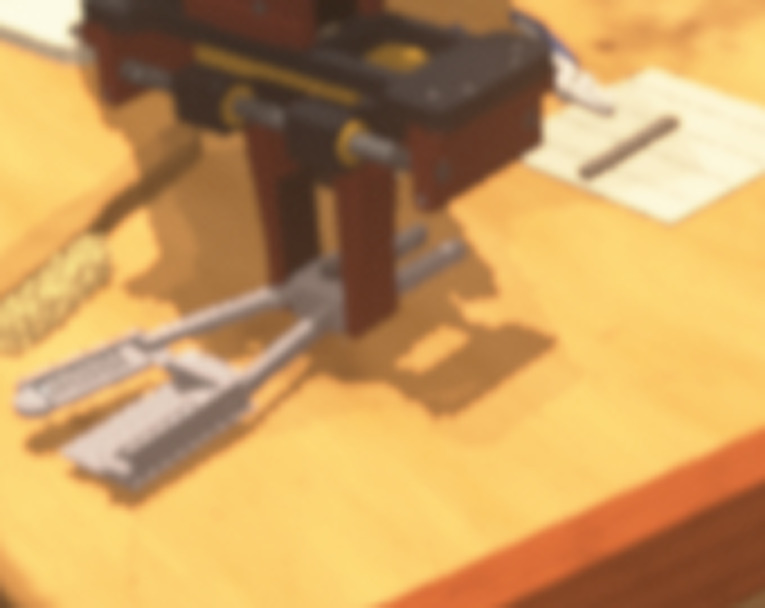

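Emit:
send_rows(rows=[[0,0,0.004,0,-1],[0,0,0.002,0,-1],[0,0,0.0015,0,-1],[0,0,0.001,0,-1],[0,0,0,0,-1]])

```text
t: 20.95
ee_pos: [391.2, -214.7, 85.1]
orientation: [-2.172, -2.27, 0.0]
ft_force: [-0.2, 0.6, -2.3]
width: 28.0
```

Emit:
send_rows(rows=[[0,0,0.001,0,-1],[0,0,0,0,-1]])

```text
t: 21.15
ee_pos: [391.2, -214.8, 84.2]
orientation: [2.172, 2.27, 0.0]
ft_force: [0.2, -0.6, -0.8]
width: 27.8
```

Emit:
send_rows(rows=[[0,0,0.001,0,-1],[0,0,0,0,-1],[0,0,0.001,0,-1],[0,0,0,0,-1]])

```text
t: 21.55
ee_pos: [391.1, -214.7, 82.2]
orientation: [-2.172, -2.27, 0.0]
ft_force: [-0.7, 1.4, 0.8]
width: 27.7
```

Emit:
send_rows(rows=[[0,0,0,0,-0.3],[0,0,0,0,-0.2],[0,0,0,0,0],[0,0,0,0,0.3],[0,0,0,0,0.4]])

```text
t: 22.05
ee_pos: [391.2, -214.8, 82.2]
orientation: [2.172, 2.27, 0.0]
ft_force: [-0.4, -0.8, -0.4]
width: 55.7
```

Emit:
send_rows(rows=[[0,0,-0.005,0,0.4],[0,0,-0.02,0,0.4],[0,0,-0.03,0,0.4],[0,0,-0.04,0,0.4],[0,0,-0.04,0,0.4]])

```text
t: 22.55
ee_pos: [390.7, -214.4, 218.6]
orientation: [-2.171, -2.269, 0.0]
ft_force: [0.9, -1.4, -0.6]
width: 61.2
```

Emit:
send_rows(rows=[[-0.04,0,0,0,0.4],[-0.045,0,0,0,0.4],[-0.045,0,0,0,0.4],[-0.045,0,0,0,0.4],[-0.045,0,0,0,0.4]])

```text
t: 23.05
ee_pos: [400.5, -436.2, 217.7]
orientation: [2.172, 2.27, 0.0]
ft_force: [1.4, -0.8, -0.8]
width: 61.3
```

Emit:
send_rows(rows=[[-0.045,0,0,0,0.4],[-0.045,0,0,0,0.4],[-0.045,0,0,0,0.4],[-0.03,0,0,0,0.4],[0,0,0,0,0.4]])

```text
t: 23.55
ee_pos: [407.5, -602.9, 217.3]
orientation: [2.173, 2.265, -0.001]
ft_force: [-0.5, 1.2, 0.1]
width: 61.8
```

```bash
python3 -c "
from h import *
np.set_printoptions(precision=1,suppress=True)
d=get_image('top')
crop(d,220,220,480,400,3,'pics/top_u.png')
s=get_image('side'); crop(s,170,190,360,345,4,'pics/su.png')
o=telemetry.get_obs();print(o['ee_pos'],o['t'],o['width'])"
```

```text
[ 407.6 -599.2  216.7] 23.65 61.54854185972982
```

View pics/top_u.png

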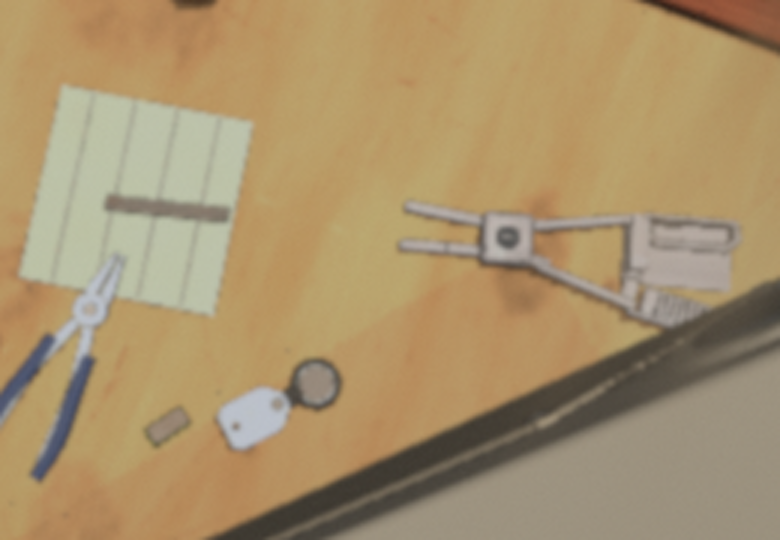

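View pics/su.png

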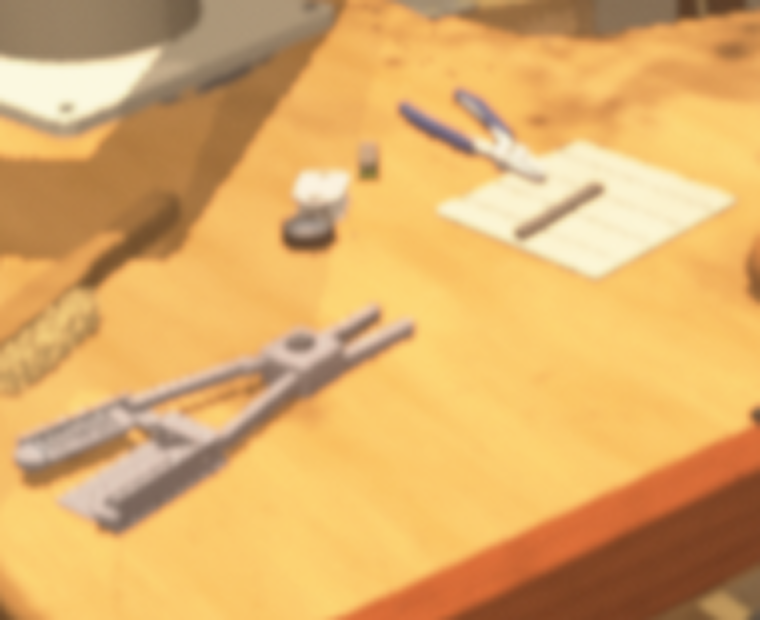

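```bash
python3 -c "
from h import *
np.set_printoptions(precision=1,suppress=True)
d=get_image('top');P=pts3(d)
f=lambda a:(np.array(a,float)+.5)/3-.5+220
for q in [(495,225),(495,250),(525,250),(640,245),(660,290),(120,205),(160,208),(220,213),(100,150)]:
  u,v=np.round(f(q)).astype(int); print(q,np.median(P[v-1:v+2,u-1:u+2].reshape(-1,3),0))
print(ctrl.close_job())"
```

```text
(495, 225) [ 396.4 -206.4   19.2]
(495, 250) [ 384.  -207.8   17.5]
(525, 250) [ 385.6 -223.3   19.3]
(640, 245) [ 395.7 -285.1   16. ]
(660, 290) [ 374.6 -300.7    2.2]
(120, 205) [386.   -0.9   7.7]
(160, 208) [386.9 -22.6   7.7]
(220, 213) [387.3 -55.8   7.6]
(100, 150) [414.9  14.9   3.1]
the job is handed in; nothing more can be done
None
```

I did the whole job in the required order and handed it in at about 24 s of the 58 s allowed; the hand-in gives no verdict.

- **Locking and carrying:** I squeezed the handles shut (38.5 mm between the fingers) and carried the strip to the tile. I set it down locked and let go; the side picture showed the handles staying shut.
- **Release:** I pressed the thumb plate down with closed fingers until the ratchet let go and the handles sprang open. The force read no more than about 3 N at the ends of the press steps.
- **Laying aside:** I took the open forceps by the box joint and laid it flat on the bench, about 90 mm from the tile.

**Last checks, from the pictures:**
- **Strip:** it lies flat on the tile. Its top measured 7.6–7.7 mm along its length (8 expected), and its middle is about 18 mm from the tile centre.
- **Forceps:** it is open, with its jaws clear of the strip and tile. The box top measured 17.5–19.3 mm (18 expected when flat).
- **Tin and graver:** I did not measure these again at the end, but the arm never worked near them.

**Disagreements:** the two cameras differed by about 4 mm at the box joint. The forceps also turned a few degrees in the grip while I squeezed it. I re-measured it from the top camera before pressing the thumb plate and again before gripping the box joint.

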